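Seat a row of vial caps with the capping paddle and pass the rack under the height gauge

ROBOT

A 6-joint arm with a two-finger parallel gripper is mounted at the origin on the work surface. World frame = base frame: x ahead of the robot, y to its left, z up, the work surface at z = 0. Lengths are in m, angles in rad, forces in N, time in s.
With the tool pointing down it reaches from about 0.4 to 0.825 m from the base axis. Payload 7 kg.
Tool frame: the origin (TCP) lies at the very end of the fingers, on their centre line; the grasp point (between the pads) lies 19 mm behind it; z points along the fingers, y is the line along which they close (so a half turn about z gives the same grasp; the last joint's range is limited). The gripper opens to 88 mm and grips with 3 to 60 N. Pads are 19 mm wide; open, the fingers measure 130 mm over their backs; the gripper's body (78 mm by 193 mm) begins 47 mm behind the grasp point.
Start: joints at [-0.948, 0.359, 0.012, 0, -1.224, -0.288], TCP at [0.222, -0.638, 0.227] pointing down, gripper open.
Joint ranges: [-3.07, 3.07], [-1.43, 2.12], [-1.02, 1.25], [-3.03, 1.67], [-3.05, -0], [-3.03, 3.03]. Speed limits (rad/s): [2.39, 2.39, 3.01, 3.14, 3.14, 3.14].

INTERFACE

Orientations are given as [roll, pitch, yaw] about the fixed x, y, z axes, in that order (R = Rz(yaw) Ry(pitch) Rx(roll)).
In Python, from station import * gives the robot as it stands.
- The arm moves only by the tool servo_tool, never from a script. Its argument "moves" is a list of rows, each an object of numbers: "jaw": the opening, from 0 (shut) to 1 (fully open); "dx", "dy", "dz": the shift along the world's x, y, z in m; "roll": the turn about the world's z in degrees. A call has exactly 10 rows; each row shifts and turns the commanded pose from where the row before left it; what a row does not reach is not made up. A row lasts 1/8 s, in which the tool goes at most 62.5 mm and 10.7 degrees, less where a joint would pass 70% of its speed; a pose out of reach is approached as far as the arm can. A call with a gripper value outside its range is refused whole. The fingers move at their own pace and stop on an object; "newtons" is the grip in N (left out, the last holds). Time passes only in rows, so rows that do not move let the fingers close, or fill a call up. It gives the time, the measured TCP pose, the force, the opening and the grip force at its end, in the units of the state.
- get_state(): the state, without advancing time (a new reading comes with each control period).
- grab_frame(name): name is "scene" or "side" or "wrist"; returns (picture, depth): 384x512x3 uint8, red, green, blue; 384x512 float32, m along the optical axis (not along the pixel's ray), 0 where there is no reading.
- calibration(name): a dict with "intrinsics" (3x3 intrinsics, pixels), "R" (3x3) and "t" (3): a world point X has camera coordinates R X + t. Camera axes: x right, y down, z forward; pixel columns grow to the right and rows downward; lengths in m; the calibration is good to about 2 mm. A picture is of the moment at which its call begins: read the wrist's pose just before it. calibration takes no time and is no camera call; for the wrist camera it gives the pose at the moment of the call.
- job_done(): hands the job in; it is judged then, once.
The state is a dict: "t": time; "q": joint angles; "qd": joint speeds; "joint_efforts": joint torques, N m; "eef_pos": TCP position; "ee_rot": TCP orientation; "force": force on the tool from outside, world axes, zero at the start; "moment": the same for the moment, N m; "width": finger opening in m; "gripper_force": force on a finger pad.
Only numpy, scipy, OpenCV 4.12 (cv2) and the standard library are available. Lean on these libraries where they do the work, as an engineer would, in place of code of your own. Each camera call takes 0.05 s, during which the arm holds its last target. There are 200 camera calls.

TASK

Take the capping paddle from its tray and press all six vial caps fully home in one steady sweep along the row, keeping the sole on the caps until the last one is down, firmly but gently so that no glass cracks. Set the paddle (do not drop it) back in its tray, standing on its sole, and then slide the rack by its handle under the gauge bar until it meets the stop. Keep the gripper itself off the rack and vials, and leave the plate, bottle and jar where they are.

Things in the scene. Friction and masses are not known exactly. Their poses are not given: they have to be found in the camera images.
- station: fixed capping station: aluminium base plate 190 x 280 x 16 mm; origin at the centre of its underside, z up. A carriage slides on it along its y axis. A grey gauge bridge spans the track at y = +100 mm: bar 30 mm wide (in y), underside 94 mm and top 119 mm above the bench, on posts at x = -88 and +88 mm (162 mm between them)
- carriage (a joint): travel of the dark steel carriage that carries the rack, along the station's +y, in m: 0 = away from the bridge, 0.12 = against its stop, with the row of caps exactly under the gauge bar. It stays where it is left (about 2.5 N to move)
- handle (a point): centre of the top of the carriage's handle, a black upright square post 16 x 16 mm, its top 76 mm above the bench. The post stands 90 mm to the -y side of the row of caps on a 30 mm wide tongue whose top is 26 mm above the bench; sides parallel to the station's x and y
- rack: yellow rack 144 x 44 x 30 mm on the carriage; six glass vials with white snap caps (17 mm across, flat tops) in one row along its x axis, 20 mm apart. Origin at the centre of its underside, 42 mm above the bench when unloaded; axes as the station's. Cap tops are 50 mm above this origin (92 mm above the bench) when home, 54 mm when fully raised; a proud cap does not pass the gauge bar
- bed (a joint): how far the sprung bed under the rack has been pressed down, in m: 0 = unloaded, 0.010 = bottomed out. The load on the rack is about 4.5 N + 0.9 N per mm; 2 to 6 mm is a good load for the sweep
- row_near (a point): top of the first cap (cap0) when it is home, at the rack's x = -50 mm; moves with the rack
- row_far (a point): top of the last cap (cap5) when it is home, at the rack's x = +50 mm; moves with the rack
- paddle: capping paddle, loose, standing in the tray: flat metal sole 30 (x) x 44 mm (y), 10 mm thick, both x ends upturned at 16 degrees (75 mm long overall), under an upright white handle block 28 (x) x 36 mm (y), top 88 mm above the sole. Origin at the centre of the sole's underside, z up. 0.18 kg. Best gripped across its 28 mm x width, 62 mm above the sole, and swept along its own x
- tray: fixed shallow open steel tray 150 x 120 mm, walls 18 mm high, 4 mm thick, floor 4 mm thick; origin at the centre of its underside
- plate: bystander: white multi-well plate 127 x 85 x 14 mm lying on the bench; origin at the centre of its underside
- bottle: bystander: white round bottle, 60 mm across, 130 mm tall; origin at the centre of its underside
- jar: bystander: small glass jar, 44 mm across, 60 mm tall; origin at the centre of its underside
- cap0 (a joint): cap at the rack's x = -50 mm: how far it has been pressed down from fully raised, in m; 0.004 = home. It yields to about 3 N and stays where it is left
- cap1 (a joint): cap at the rack's x = -30 mm: how far it has been pressed down from fully raised, in m; 0.004 = home. It yields to about 3 N and stays where it is left
- cap2 (a joint): cap at the rack's x = -10 mm: how far it has been pressed down from fully raised, in m; 0.004 = home. It yields to about 3 N and stays where it is left
- cap3 (a joint): cap at the rack's x = 10 mm: how far it has been pressed down from fully raised, in m; 0.004 = home. It yields to about 3 N and stays where it is left
- cap4 (a joint): cap at the rack's x = 30 mm: how far it has been pressed down from fully raised, in m; 0.004 = home. It yields to about 3 N and stays where it is left
- cap5 (a joint): cap at the rack's x = 50 mm: how far it has been pressed down from fully raised, in m; 0.004 = home. It yields to about 3 N and stays where it is left
Not all that is in view belongs to the job. Leave any orange look-alike of the tray alone.

How it is judged:
On the way, in this order (a step that is already met when the one before it is completed fails the run):
1. the paddle bears on the caps with at least 3 N (contact force between paddle and rack above 3 N), for 0.1 s.
2. all six caps are home (value of joint each of cap0, cap1, cap2, cap3, cap4, cap5 above 0.0033 m), for 0.2 s.
3. the paddle stands in its tray on its sole, let go (x of paddle in the frame of tray between -0.05 and 0.05 m and y of paddle in the frame of tray between -0.045 and 0.045 m and z of paddle in the frame of tray below 0.008 m and angle between paddle's own z axis and vertical below 0.1 rad and contact force between the fingers and paddle below 0.1 N), for 0.2 s.
4. the carriage is at its stop, with the caps under the gauge bar (value of joint carriage above 0.116 m), for 0.2 s.
At the end, for the whole second after the job is handed in: All six caps pressed down more than 3.3 of 4 mm; the paddle let go, at rest on its sole in the tray (origin within 50 mm in x, 45 mm in y of the tray's centre, under 8 mm above the tray's underside, tilt under 0.1 rad); the carriage within 4 mm of its stop (all of step 2 and all of step 3 and value of joint carriage above 0.116 m and linear speed of paddle below 0.02 m/s and contact force between paddle and rack below 0.1 N); the robot touches nothing.
It fails at once if the paddle is lifted more than 8 mm above the caps' home height while some caps are home and others not (value of joint any of cap0, cap1, cap2, cap3, cap4, cap5 above 0.0033 m and not (value of joint each of cap0, cap1, cap2, cap3, cap4, cap5 above 0.0033 m) and z of paddle in the frame of rack above 0.058 m).
It fails at once if the paddle presses on the rack with more than 25 N (contact force between paddle and rack above 25 N).
It fails at once if the gripper touches the rack or vials (contact force between the fingers and rack above 1 N).
It fails at once if the paddle is dropped (faster than 0.6 m/s with the fingers off it) (contact force between the fingers and paddle below 0.1 N and linear speed of paddle above 0.6 m/s).
It fails at once if the plate, bottle or jar is moved by more than 20 mm (distance of any of plate, bottle, jar from where it was at the start of the episode above 0.02 m).
It also fails if it takes over 64 s, if anything falls off the work surface, if the arm or the gripper's body presses on something with over 40 N, if the wrist force passes 120 N, or if a joint passes its speed limit or range.

## Working session

There is one attempt and no reset: what is moved stays moved. The work goes in short steps, Python scripts to look and compute and a tool call to move; the robot and the scene stay as the last step left them, time stands still between calls to the robot, and variables do not carry over. Pictures are saved under pics/ and viewed, at most 10 in all, crops included, and the job is handed in when it is done.

Besides the shell and the picture viewer there is one more tool, called after ">>>" by a JSON object that holds its "method" and its "body", one argument or row to a line. servo_tool: Moves the arm, as the interface text tells. Its arguments: {"type":"object","properties":{"moves":{"type":"array","items":{"type":"object","properties":{"jaw":{"type":"number"},"dx":{"type":"number"},"dy":{"type":"number"},"dz":{"type":"number"},"roll":{"type":"number"}}}},"newtons":{"type":"number"}},"required":["moves"]}

```bash
mkdir -p pics; cat > h.py <<'E'
from station import *
import numpy as np, cv2
def cloud(name):
    c=calibration(name); img,d=grab_frame(name)
    K,R,t=np.array(c["intrinsics"]),np.array(c["R"]),np.array(c["t"])
    v,u=np.mgrid[:d.shape[0],:d.shape[1]]
    P=np.stack([(u-K[0,2])*d/K[0,0],(v-K[1,2])*d/K[1,1],d],-1)
    X=(P-t)@R; X[d==0]=np.nan
    return img,X
E
python3 - <<'E'
from h import *
for n in("scene","side"):
    img,X=cloud(n); np.savez("c_"+n,img=img,X=X)
    cv2.imwrite(f"pics/{n}0.png",cv2.resize(img[...,::-1],(800,600)))
s=get_state(); print(s)
E
```

```text
{'t': 0.1, 'q': array([-9.47913078e-01,  3.59324938e-01,  1.11995941e-02, -3.11105380e-04,
       -1.22408446e+00, -2.88119591e-01]), 'qd': array([ 8.58990688e-04, -2.76226260e-03,  2.44418142e-03,  1.38028403e-03,
        9.21650188e-05,  5.57520279e-04]), 'joint_efforts': array([-2.29814890e-03, -5.84161198e+01,  2.93753242e+01,  7.01544151e+00,
        1.02985388e-02, -5.28675787e-05]), 'eef_pos': array([ 0.22163023, -0.63714529,  0.22573102]), 'ee_rot': array([ 3.14015433e+00, -1.21254405e-04, -2.80693483e+00]), 'force': array([-0.27495773, -0.22968385,  0.0287869 ]), 'moment': array([ 0.01882093,  0.0028853 , -0.00540228]), 'gripper_force': 0.0, 'width': 0.08777172503847946}
```

View pics/scene0.png

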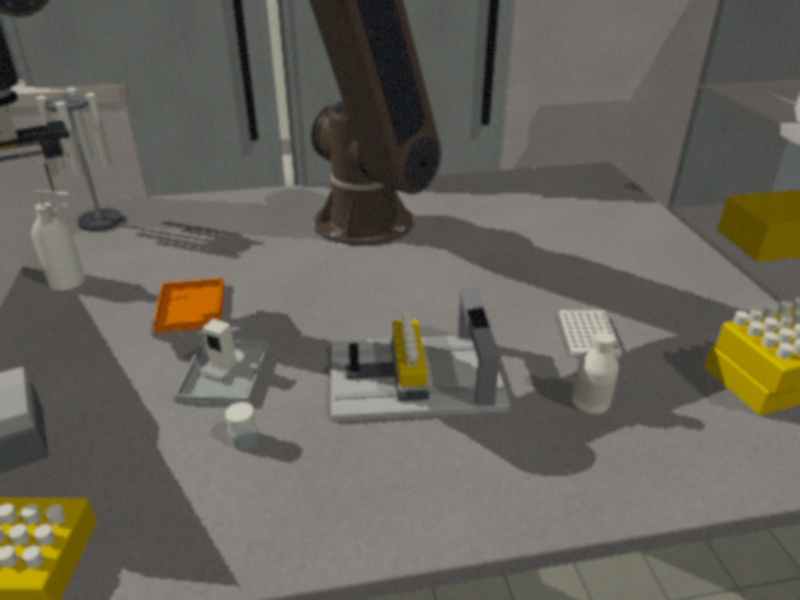

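View pics/side0.png

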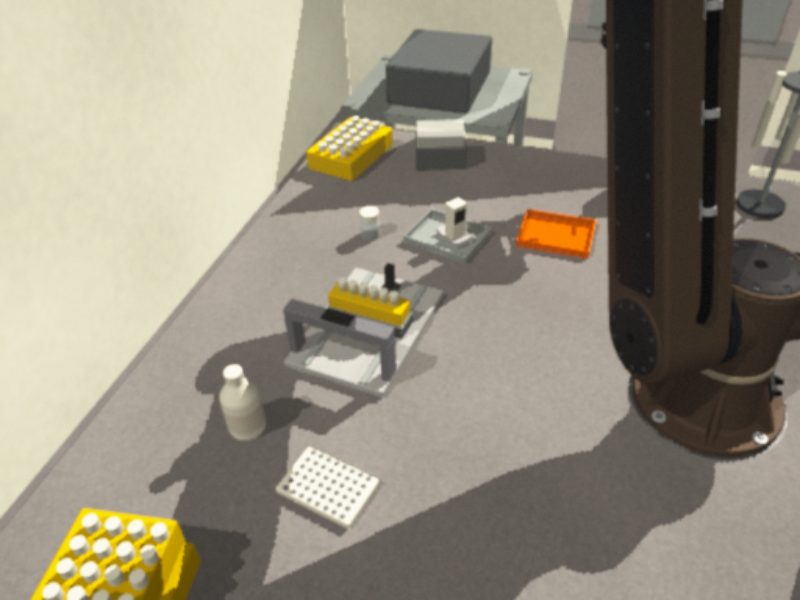

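The scene view shows the steel tray at (225,370) with the paddle standing in it at (218,348). An orange look-alike tray is at (190,305). The station is at (420,375), with the handle post at (353,352), the rack at (410,355) and the bridge at (480,345). The jar is at (240,425), the bottle at (597,375) and the plate at (588,332). The grey tray is the one meant, because it is steel and holds the paddle.

```bash
python3 - <<'E'
from h import *
D={n:np.load(f"c_{n}.npz") for n in("scene","side")}
for n in D:
    X=D[n]["X"]; img=D[n]["img"].astype(int)
    z=X[...,2]; w=(X[...,0]>.3)&(X[...,0]<1)&(abs(X[...,1])<.55)
    hsv=cv2.cvtColor(img.astype(np.uint8),cv2.COLOR_RGB2HSV)
    m=w&(z>.01)&(z<.16)
    m2=cv2.morphologyEx(m.astype(np.uint8),cv2.MORPH_OPEN,np.ones((2,2)))
    k,l,st,_=cv2.connectedComponentsWithStats(m2)
    for i in range(1,k):
        if st[i,4]<40: continue
        p=X[l==i]; r=cv2.minAreaRect(p[:,:2].astype(np.float32))
        print(n,st[i],np.round(np.percentile(p,[2,50,98],axis=0),3).tolist(),"rect",np.round(r[0],3),np.round(r[1],3),round(r[2],1))
    def rep(nm,m):
        p=X[m]; r=cv2.minAreaRect(p[:,:2].astype(np.float32)); print(n,nm,len(p),p.mean(0).round(3),np.round(r[0],3),np.round(r[1],3),round(r[2],1))
    rep("yellow",w&(z>.04)&(z<.1)&(hsv[...,1]>150)&(hsv[...,0]>20)&(hsv[...,0]<35))
    rep("bridge",w&(z>.113)&(z<.125)&(X[...,1]>0)&(X[...,1]<.2)) 
    rep("paddletop",w&(z>.082)&(z<.1)&(X[...,1]<-.15))
    c=calibration(n); print(n,(-np.array(c["R"]).T@c["t"]).round(2))
c=calibration("wrist"); print((-np.array(c["R"]).T@c["t"]).round(3),np.array(c["R"]).round(2),c["intrinsics"])
E
```

```text
scene [ 213  185  114   83 5948] [[nan, nan, nan], [nan, nan, nan], [nan, nan, nan]] rect [0.503 0.02 ] [0.273 0.387] 79.1
scene [ 453  198   59   67 2430] [[nan, nan, nan], [nan, nan, nan], [nan, nan, nan]] rect [0.638 0.551] [0.086 0.301] 60.8
scene [ 360  200   39   63 1635] [[nan, nan, nan], [nan, nan, nan], [nan, nan, nan]] rect [0.583 0.297] [0.077 0.292] 62.1
scene [  99  205   74   53 1131] [[nan, nan, nan], [nan, nan, nan], [nan, nan, nan]] rect [ 0.45 -0.31] [0.299 0.122] 35.7
scene [146 259  21  28 464] [[nan, nan, nan], [nan, nan, nan], [nan, nan, nan]] rect [ 0.662 -0.267] [0.037 0.091] 66.9
scene [   0  320   62   64 2989] [[nan, nan, nan], [nan, nan, nan], [nan, nan, nan]] rect [ 0.837 -0.51 ] [0.062 0.163] 75.4
scene yellow 3233 [ 0.777 -0.046  0.061] [ 0.689 -0.018] [0.34  1.106] 7.5
scene bridge 498 [0.606 0.1   0.116] [0.599 0.101] [0.03  0.193] 83.9
scene paddletop 133 [ 0.509 -0.313  0.089] [ 0.506 -0.314] [0.039 0.029] 55.4
scene [ 1.43 -0.19  0.73]
side [197  88  42  27 735] [[nan, nan, nan], [nan, nan, nan], [nan, nan, nan]] rect [ 0.844 -0.53 ] [0.097 0.13 ] 
[... 734 characters left out ...]
 23.0
side [ 178  287   66   51 1821] [[nan, nan, nan], [nan, nan, nan], [nan, nan, nan]] rect [0.528 0.337] [0.086 0.122] 78.3
side [  45  326   84   58 2012] [[nan, nan, nan], [nan, nan, nan], [nan, nan, nan]] rect [0.719 0.513] [0.125 0.114] 18.7
side yellow 1443 [0.659 0.084 0.063] [ 0.66 -0.03] [0.276 1.131] 14.3
side bridge 695 [0.594 0.104 0.119] [0.598 0.102] [0.034 0.192] 84.2
side paddletop 97 [ 0.503 -0.308  0.092] [ 0.502 -0.31 ] [0.042 0.031] 40.8
side [0.23 0.85 0.87]
[ 0.156 -0.66   0.383] [[-0.33  0.94  0.  ]
 [ 0.91  0.32  0.26]
 [ 0.25  0.09 -0.97]] [[322.76867099   0.         253.77767955]
 [  0.         322.76867099 191.40705282]
 [  0.           0.           1.        ]]
```

>>> {"method": "servo_tool", "body": {
  "moves": [
    {"dx": 0.035, "dy": 0.04},
    {"dx": 0.035, "dy": 0.04},
    {"dx": 0.035, "dy": 0.04},
    {"dx": 0.035, "dy": 0.04},
    {"dx": 0.035, "dy": 0.04},
    {"dx": 0.035, "dy": 0.04},
    {"dx": 0.035, "dy": 0.04},
    {"dx": 0.035, "dy": 0.04},
    {"jaw": 1},
    {"jaw": 1}
  ]
}}

```text
$.moves[0]: bad value
```

```bash
python3 - <<'E'
from h import *
s=get_state(); print(s["eef_pos"],s["ee_rot"],s["force"])
img,X=cloud("wrist"); np.savez("c_w1",img=img,X=X)
cv2.imwrite("pics/w1.png",cv2.resize(img[...,::-1],(800,600)))
z=X[...,2]
def rep(nm,m):
    k,l,st,_=cv2.connectedComponentsWithStats(m.astype(np.uint8))
    if k<2: print(nm,"none");return
    i=1+np.argmax(st[1:,4]); p=X[l==i]; r=cv2.minAreaRect(p[:,:2].astype(np.float32)); print(nm,st[i],p.mean(0).round(4),np.round(r[0],4),np.round(r[1],4),round(r[2],1))
rep("ptop",(z>.085)&(z<.1)&(X[...,1]<-.15))
rep("wall",(z>.012)&(z<.024)&(X[...,1]<-.15))
E
```

```text
[ 0.22163023 -0.63714529  0.22573102] [ 3.14015433e+00 -1.21254405e-04 -2.80693483e+00] [-0.27495773 -0.22968385  0.0287869 ]
ptop none
wall [392 220  25  27 169] [ 0.2372 -0.4395  0.0158] [ 0.2401 -0.4348] [0.0162 0.0348] 86.6
```

View pics/w1.png

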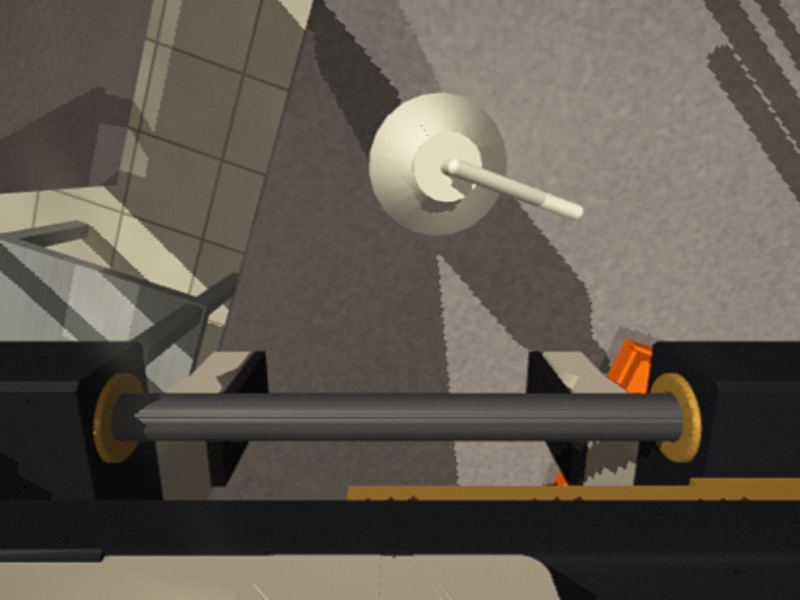

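That move was refused, so the arm is still at the start pose. The picture only shows a pump bottle at (440,165). The camera sits on the tool's +x side, so I'll go past the paddle to look at it and give every field in each row.

>>> {"method": "servo_tool", "body": {
  "moves": [
    {"dx": 0.036, "dy": 0.042, "dz": 0, "roll": 2.9, "jaw": 1},
    {"dx": 0.036, "dy": 0.042, "dz": 0, "roll": 2.9, "jaw": 1},
    {"dx": 0.036, "dy": 0.042, "dz": 0, "roll": 2.9, "jaw": 1},
    {"dx": 0.036, "dy": 0.042, "dz": 0, "roll": 2.9, "jaw": 1},
    {"dx": 0.036, "dy": 0.042, "dz": 0, "roll": 2.9, "jaw": 1},
    {"dx": 0.036, "dy": 0.042, "dz": 0, "roll": 2.9, "jaw": 1},
    {"dx": 0.036, "dy": 0.042, "dz": 0, "roll": 2.9, "jaw": 1},
    {"dx": 0.036, "dy": 0.042, "dz": 0, "roll": 2.9, "jaw": 1},
    {"dx": 0.036, "dy": 0.042, "dz": 0, "roll": 2.9, "jaw": 1},
    {"dx": 0.036, "dy": 0.042, "dz": 0, "roll": 2.9, "jaw": 1}
  ],
  "newtons": 30
}}

```text
t: 1.4
eef_pos: [0.5826, -0.2159, 0.2265]
ee_rot: [3.142, -0.0, -2.299]
force: [0.1, -0.9, -0.1]
width: 0.0875
gripper_force: 0.0
```

```bash
cat >> h.py <<'E'
def rep(X,nm,m):
    k,l,st,_=cv2.connectedComponentsWithStats(m.astype(np.uint8))
    if k<2: print(nm,"none");return
    i=1+np.argmax(st[1:,4]); p=X[l==i]; r=cv2.minAreaRect(p[:,:2].astype(np.float32)); print(nm,st[i],p.mean(0).round(4),np.round(r[0],4),np.round(r[1],4),round(r[2],1))
E
python3 - <<'E'
from h import *
s=get_state(); print(s["eef_pos"],s["ee_rot"],s["force"])
img,X=cloud("wrist"); np.savez("c_w1",img=img,X=X)
cv2.imwrite("pics/w2.png",cv2.resize(img[...,::-1],(800,600)))
z=X[...,2]; b=(X[...,1]<-.15)
rep(X,"ptop",(z>.085)&(z<.1)&b)
rep(X,"wall",(z>.013)&(z<.022)&b)
rep(X,"paddlebelow",(z>.006)&(z<.1)&b)
E
```

```text
[ 0.58264852 -0.21588546  0.22650958] [ 3.14150755e+00 -3.48738499e-05 -2.29883341e+00] [ 0.06381944 -0.87932339 -0.06075188]
ptop [ 229   12   37   50 1555] [ 0.5039 -0.3129  0.0909] [ 0.5038 -0.3132] [0.0363 0.028 ] 53.7
wall [ 149    0  177  145 1780] [ 0.5287 -0.31    0.0167] [ 0.5193 -0.3121] [0.1202 0.1504] 75.9
paddlebelow [ 212   12   73   65 3629] [ 0.5051 -0.3113  0.0497] [ 0.5039 -0.3132] [0.0442 0.0742] 53.9
```

View pics/w2.png

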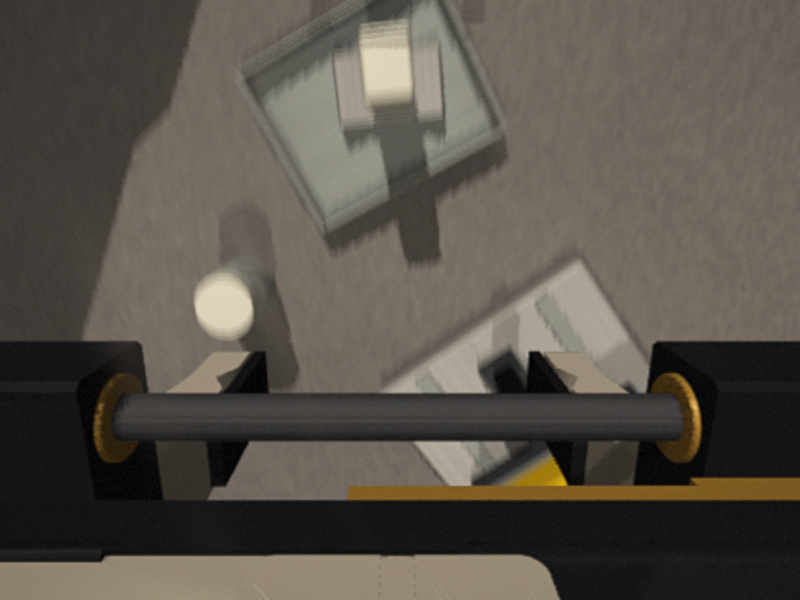

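The wrist view shows the paddle at (385,70) in the grey tray, with clear edges. The jar is at (225,300), and the station and handle are at (510,370). I measured the paddle at (0.504, -0.313) with its x axis at -36.1°, and the tray at (0.519, -0.312). Now I'll line up over the paddle and descend.

>>> {"method": "servo_tool", "body": {
  "moves": [
    {"dx": -0.026, "dy": -0.0325, "dz": 0, "roll": 1.9, "jaw": 1},
    {"dx": -0.026, "dy": -0.0325, "dz": 0, "roll": 1.9, "jaw": 1},
    {"dx": -0.0265, "dy": -0.0325, "dz": 0, "roll": 1.8, "jaw": 1},
    {"dx": 0, "dy": 0, "dz": -0.03, "roll": 0, "jaw": 1},
    {"dx": 0, "dy": 0, "dz": -0.04, "roll": 0, "jaw": 1},
    {"dx": 0, "dy": 0, "dz": -0.04, "roll": 0, "jaw": 1},
    {"dx": 0, "dy": 0, "dz": -0.04, "roll": 0, "jaw": 1},
    {"dx": 0, "dy": 0, "dz": -0.029, "roll": 0, "jaw": 1},
    {"dx": 0, "dy": 0, "dz": 0, "roll": 0, "jaw": 1},
    {"dx": 0, "dy": 0, "dz": 0, "roll": 0, "jaw": 1}
  ]
}}

```text
t: 2.7
eef_pos: [0.504, -0.3153, 0.0486]
ee_rot: [-3.141, 0.0, -2.203]
force: [0.7, -0.3, 0.1]
width: 0.0875
gripper_force: 0.0
```

>>> {"method": "servo_tool", "body": {
  "moves": [
    {"dx": 0, "dy": 0.002, "dz": -0.001, "roll": 0, "jaw": 1},
    {"dx": 0, "dy": 0, "dz": 0, "roll": 0, "jaw": 0.4},
    {"dx": 0, "dy": 0, "dz": 0, "roll": 0, "jaw": 0.2},
    {"dx": 0, "dy": 0, "dz": 0, "roll": 0, "jaw": 0.2},
    {"dx": 0, "dy": 0, "dz": 0, "roll": 0, "jaw": 0.2},
    {"dx": 0, "dy": 0, "dz": 0, "roll": 0, "jaw": 0.2},
    {"dx": 0, "dy": 0, "dz": 0, "roll": 0, "jaw": 0.2},
    {"dx": 0, "dy": 0, "dz": 0, "roll": 0, "jaw": 0.2},
    {"dx": 0, "dy": 0, "dz": 0, "roll": 0, "jaw": 0.2},
    {"dx": 0, "dy": 0, "dz": 0, "roll": 0, "jaw": 0.2}
  ],
  "newtons": 45
}}

```text
t: 3.95
eef_pos: [0.5033, -0.313, 0.0465]
ee_rot: [3.142, 0.0, -2.203]
force: [0.1, 0.0, -0.5]
width: 0.0281
gripper_force: 45.0
```

>>> {"method": "servo_tool", "body": {
  "moves": [
    {"dx": 0, "dy": 0, "dz": 0.04, "roll": 0, "jaw": 0.2},
    {"dx": 0, "dy": 0, "dz": 0.05, "roll": 0, "jaw": 0.2},
    {"dx": 0.012, "dy": 0.045, "dz": 0.03, "roll": 3.75, "jaw": 0.2},
    {"dx": 0.012, "dy": 0.045, "dz": 0.03, "roll": 3.75, "jaw": 0.2},
    {"dx": 0.012, "dy": 0.045, "dz": 0.03, "roll": 3.75, "jaw": 0.2},
    {"dx": 0.012, "dy": 0.05, "dz": 0.03, "roll": 3.75, "jaw": 0.2},
    {"dx": 0.012, "dy": 0.055, "dz": 0, "roll": 3.75, "jaw": 0.2},
    {"dx": 0.012, "dy": 0.055, "dz": 0, "roll": 3.75, "jaw": 0.2},
    {"dx": 0.012, "dy": 0.055, "dz": 0, "roll": 3.75, "jaw": 0.2},
    {"dx": 0.012, "dy": 0.05, "dz": 0, "roll": 3.75, "jaw": 0.2}
  ]
}}

```text
t: 5.2
eef_pos: [0.5989, 0.089, 0.2562]
ee_rot: [3.141, -0.0, -1.677]
force: [-0.7, 0.2, -1.4]
width: 0.0281
gripper_force: 45.0
```

```bash
python3 - <<'E'
from h import *
for _ in range(3): grab_frame("side")
s=get_state(); print(s["eef_pos"],s["ee_rot"],s["force"],s["width"])
img,X=cloud("wrist"); np.savez("c_w3",img=img,X=X)
cv2.imwrite("pics/w3.png",cv2.resize(img[...,::-1],(800,600)))
z=X[...,2]; b=(X[...,1]<.06)&(X[...,1]>-.2)&(X[...,0]>.45)&(X[...,0]<.75)
hsv=cv2.cvtColor(img,cv2.COLOR_RGB2HSV)
rep(X,"yellow",b&(hsv[...,1]>120)&(hsv[...,0]>18)&(hsv[...,0]<35)&(z>.05))
rep(X,"handle",b&(z>.069)&(z<.083)&(X[...,1]<-.06))
m=b&(z>.088)&(z<.102)
k,l,st,_=cv2.connectedComponentsWithStats(m.astype(np.uint8))
for i in range(1,k):
    if st[i,4]>15: print(st[i],X[l==i].mean(0).round(4), X[l==i][:,:2].min(0).round(4),X[l==i][:,:2].max(0).round(4))
E
```

```text
[0.59905181 0.08935805 0.25545874] [ 3.13990195e+00 -4.50050302e-04 -1.67603002e+00] [-0.23352111 -0.88445174 -3.42914465] 0.027563492154493188
yellow [ 185   52  144   46 4793] [ 0.5862 -0.0082  0.0713] [ 0.5857 -0.0087] [0.0429 0.143 ] 84.0
handle none
[194  63  19  20 276] [ 0.6355 -0.0136  0.0943] [ 0.6275 -0.0222] [ 0.6439 -0.0056]
[216  63  18  20 274] [ 0.6157 -0.0117  0.094 ] [ 0.6077 -0.0203] [ 0.6238 -0.0036]
[237  63  18  20 268] [ 0.596  -0.0096  0.0944] [ 0.588  -0.0183] [ 0.6042 -0.0014]
[258  63  19  20 272] [ 0.5762 -0.0076  0.0947] [ 0.5679 -0.016 ] [0.5845 0.0006]
[279  63  19  20 276] [ 0.5565 -0.0055  0.0946] [ 0.5484 -0.0141] [0.5649 0.0027]
[300  63  19  20 280] [ 0.5371 -0.0034  0.0946] [ 0.5289 -0.0119] [0.545  0.0047]
```

View pics/w3.png

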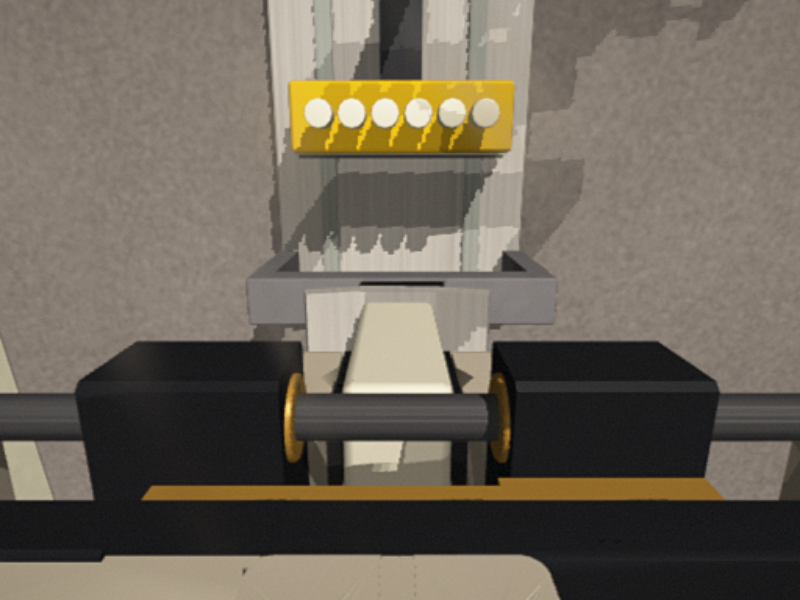

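The rack view shows six caps from (318,112), the far cap5, to (486,112), the near cap0. The bridge is in front at y-pixel 285, and the paddle is held straight. The row runs from (0.5371, -0.0034) to (0.6355, -0.0136) at -5.9°. Next I'll move over cap0.

>>> {"method": "servo_tool", "body": {
  "moves": [
    {"dx": -0.021, "dy": -0.031, "dz": 0, "roll": 0, "jaw": 0.2},
    {"dx": -0.021, "dy": -0.031, "dz": 0, "roll": 0, "jaw": 0.2},
    {"dx": -0.022, "dy": -0.0305, "dz": 0, "roll": 0, "jaw": 0.2},
    {"dx": 0, "dy": 0, "dz": -0.03, "roll": 0, "jaw": 0.2},
    {"dx": 0, "dy": 0, "dz": -0.035, "roll": 0, "jaw": 0.2},
    {"dx": 0, "dy": 0, "dz": -0.03, "roll": 0, "jaw": 0.2},
    {"dx": 0, "dy": 0, "dz": -0.01, "roll": 0, "jaw": 0.2},
    {"dx": 0, "dy": 0, "dz": 0, "roll": 0, "jaw": 0.2},
    {"dx": 0, "dy": 0, "dz": 0, "roll": 0, "jaw": 0.2},
    {"dx": 0, "dy": 0, "dz": 0, "roll": 0, "jaw": 0.2}
  ]
}}

```text
t: 6.65
eef_pos: [0.5359, -0.0054, 0.1527]
ee_rot: [-3.14, 0.001, -1.679]
force: [0.2, -1.1, -2.1]
width: 0.0276
gripper_force: 45.0
```

```bash
python3 - <<'E'
from h import *
s=get_state(); print(s["eef_pos"],s["ee_rot"],s["force"],s["width"])
img,X=cloud("side")
c=calibration("side"); K,R,t=[np.array(c[k]) for k in("intrinsics","R","t")]
p=K@(R@np.array([.57,-.01,.11])+t); u,v=(p[:2]/p[2]).astype(int); print(u,v)
cv2.imwrite("pics/s4.png",cv2.resize(img[max(v-60,0):v+60,u-80:u+80,::-1],(800,600),interpolation=cv2.INTER_CUBIC))
E
```

```text
[ 0.53589717 -0.00539454  0.15269026] [-3.13980932e+00  7.21801869e-04 -1.67929408e+00] [ 0.22016384 -1.11013381 -2.09698142] 0.027602198707560338
240 180
```

View pics/s4.png

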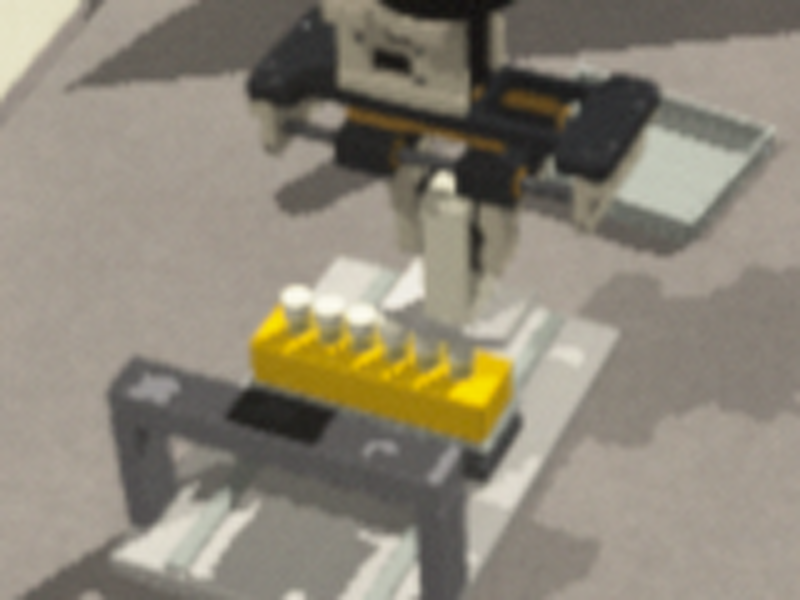

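The crop shows the paddle upright at (450,250), above the near-end caps. Pressing down on cap0 now.

>>> {"method": "servo_tool", "body": {
  "moves": [
    {"dx": 0, "dy": 0.002, "dz": -0.007, "roll": 0, "jaw": 0.2},
    {"dx": 0, "dy": 0, "dz": -0.005, "roll": 0, "jaw": 0.2},
    {"dx": 0, "dy": 0, "dz": -0.002, "roll": 0, "jaw": 0.2},
    {"dx": 0, "dy": 0, "dz": -0.002, "roll": 0, "jaw": 0.2},
    {"dx": 0, "dy": 0, "dz": -0.002, "roll": 0, "jaw": 0.2},
    {"dx": 0, "dy": 0, "dz": -0.002, "roll": 0, "jaw": 0.2},
    {"dx": 0, "dy": 0, "dz": -0.002, "roll": 0, "jaw": 0.2},
    {"dx": 0, "dy": 0, "dz": 0, "roll": 0, "jaw": 0.2},
    {"dx": 0, "dy": 0, "dz": 0, "roll": 0, "jaw": 0.2},
    {"dx": 0, "dy": 0, "dz": 0, "roll": 0, "jaw": 0.2}
  ]
}}

```text
t: 7.95
eef_pos: [0.5351, -0.0035, 0.1298]
ee_rot: [3.141, -0.0, -1.679]
force: [-4.2, 2.0, 6.0]
width: 0.0277
gripper_force: 45.0
```

>>> {"method": "servo_tool", "body": {
  "moves": [
    {"dx": 0.005, "dy": -0.0005, "dz": 0, "roll": 0, "jaw": 0.2},
    {"dx": 0.005, "dy": -0.0005, "dz": 0, "roll": 0, "jaw": 0.2},
    {"dx": 0.005, "dy": -0.0005, "dz": 0, "roll": 0, "jaw": 0.2},
    {"dx": 0.005, "dy": -0.0005, "dz": 0, "roll": 0, "jaw": 0.2},
    {"dx": 0.005, "dy": -0.0005, "dz": 0, "roll": 0, "jaw": 0.2},
    {"dx": 0.005, "dy": -0.0005, "dz": 0, "roll": 0, "jaw": 0.2},
    {"dx": 0.005, "dy": -0.0005, "dz": 0, "roll": 0, "jaw": 0.2},
    {"dx": 0.005, "dy": -0.0005, "dz": 0, "roll": 0, "jaw": 0.2},
    {"dx": 0.005, "dy": -0.0005, "dz": 0, "roll": 0, "jaw": 0.2},
    {"dx": 0.005, "dy": -0.0005, "dz": 0, "roll": 0, "jaw": 0.2}
  ]
}}

```text
t: 9.2
eef_pos: [0.5845, -0.009, 0.1296]
ee_rot: [3.14, -0.001, -1.679]
force: [-6.9, 0.4, 6.7]
width: 0.028
gripper_force: 45.0
```

>>> {"method": "servo_tool", "body": {
  "moves": [
    {"dx": 0.0055, "dy": -0.0006, "dz": 0, "roll": 0, "jaw": 0.2},
    {"dx": 0.0055, "dy": -0.0005, "dz": 0, "roll": 0, "jaw": 0.2},
    {"dx": 0.0055, "dy": -0.0006, "dz": 0, "roll": 0, "jaw": 0.2},
    {"dx": 0.0055, "dy": -0.0005, "dz": 0, "roll": 0, "jaw": 0.2},
    {"dx": 0.0055, "dy": -0.0006, "dz": 0, "roll": 0, "jaw": 0.2},
    {"dx": 0.0055, "dy": -0.0005, "dz": 0, "roll": 0, "jaw": 0.2},
    {"dx": 0.0055, "dy": -0.0006, "dz": 0, "roll": 0, "jaw": 0.2},
    {"dx": 0.0055, "dy": -0.0005, "dz": 0, "roll": 0, "jaw": 0.2},
    {"dx": 0.0055, "dy": -0.0006, "dz": 0, "roll": 0, "jaw": 0.2},
    {"dx": 0.0055, "dy": -0.0005, "dz": 0, "roll": 0, "jaw": 0.2}
  ]
}}

```text
t: 10.45
eef_pos: [0.6397, -0.0145, 0.1297]
ee_rot: [3.14, -0.001, -1.679]
force: [-5.6, -0.2, 6.5]
width: 0.0279
gripper_force: 45.0
```

>>> {"method": "servo_tool", "body": {
  "moves": [
    {"dx": 0.003, "dy": -0.0003, "dz": 0, "roll": 0, "jaw": 0.2},
    {"dx": 0, "dy": 0, "dz": -0.0005, "roll": 0, "jaw": 0.2},
    {"dx": 0, "dy": 0, "dz": 0, "roll": 0, "jaw": 0.2},
    {"dx": 0, "dy": 0, "dz": 0, "roll": 0, "jaw": 0.2},
    {"dx": 0, "dy": 0, "dz": 0, "roll": 0, "jaw": 0.2},
    {"dx": 0, "dy": 0, "dz": 0, "roll": 0, "jaw": 0.2},
    {"dx": 0, "dy": 0, "dz": 0, "roll": 0, "jaw": 0.2},
    {"dx": 0, "dy": 0, "dz": 0, "roll": 0, "jaw": 0.2},
    {"dx": 0, "dy": 0, "dz": 0, "roll": 0, "jaw": 0.2},
    {"dx": 0, "dy": 0, "dz": 0, "roll": 0, "jaw": 0.2}
  ]
}}

```text
t: 11.7
eef_pos: [0.6431, -0.0148, 0.1295]
ee_rot: [3.141, -0.001, -1.679]
force: [-4.3, 0.3, 6.9]
width: 0.0279
gripper_force: 45.0
```

```bash
python3 - <<'E'
from h import *
a=np.array([.5371,-.0034]); b=np.array([.6355,-.0136])
def caps(n):
    img,X=cloud(n)
    for i in range(6):
        c=a+(b-a)*i/5
        m=(np.hypot(X[...,0]-c[0],X[...,1]-c[1])<.006)&(X[...,2]>.075)&(X[...,2]<.104)
        print(n,i,m.sum(),np.round(np.median(X[m][:,2]),4) if m.any() else None)
for n in("side","scene"): caps(n)
s=get_state(); print(s["force"],s["ee_rot"])
E
```

```text
side 0 9 0.0901
side 1 10 0.0893
side 2 14 0.0895
side 3 9 0.0898
side 4 8 0.1019
side 5 1 0.0963
scene 0 0 None
scene 1 0 None
scene 2 0 None
scene 3 0 None
scene 4 0 None
scene 5 0 None
[-3.34823571 -0.29261269  7.05330112] [ 3.14127647e+00 -7.43872007e-04 -1.67923715e+00]
```

>>> {"method": "servo_tool", "body": {
  "moves": [
    {"dx": 0, "dy": 0, "dz": 0.004, "roll": 0, "jaw": 0.2},
    {"dx": 0, "dy": 0, "dz": 0.003, "roll": 0, "jaw": 0.2},
    {"dx": 0, "dy": 0, "dz": 0.003, "roll": 0, "jaw": 0.2},
    {"dx": 0.011, "dy": -0.0011, "dz": 0, "roll": 0, "jaw": 0.2},
    {"dx": 0.011, "dy": -0.0011, "dz": 0, "roll": 0, "jaw": 0.2},
    {"dx": 0.011, "dy": -0.0011, "dz": 0, "roll": 0, "jaw": 0.2},
    {"dx": 0.011, "dy": -0.0011, "dz": 0, "roll": 0, "jaw": 0.2},
    {"dx": 0, "dy": 0, "dz": 0, "roll": 0, "jaw": 0.2},
    {"dx": 0, "dy": 0, "dz": 0, "roll": 0, "jaw": 0.2},
    {"dx": 0, "dy": 0, "dz": 0, "roll": 0, "jaw": 0.2}
  ]
}}

```text
t: 13.05
eef_pos: [0.6869, -0.0187, 0.1392]
ee_rot: [3.142, 0.0, -1.679]
force: [-0.3, -1.2, -2.7]
width: 0.028
gripper_force: 45.0
```

```bash
python3 - <<'E'
from h import *
a=np.array([.5371,-.0034]); b=np.array([.6355,-.0136])
img,X=cloud("side")
for i in range(6):
    c=a+(b-a)*i/5
    m=(np.hypot(X[...,0]-c[0],X[...,1]-c[1])<.006)&(X[...,2]>.075)&(X[...,2]<.104)
    print(i,m.sum(),X[m][:,2].round(3))
s=get_state(); print(s["force"],s["eef_pos"],s["ee_rot"])
E
```

```text
0 15 [0.097 0.096 0.094 0.095 0.093 0.095 0.097 0.094 0.094 0.09  0.085 0.086
 0.08  0.08  0.081]
1 17 [0.096 0.098 0.094 0.094 0.093 0.096 0.096 0.096 0.096 0.093 0.091 0.088
 0.089 0.086 0.079 0.078 0.075]
2 16 [0.097 0.094 0.094 0.097 0.094 0.094 0.096 0.094 0.095 0.093 0.094 0.095
 0.085 0.087 0.082 0.077]
3 17 [0.095 0.095 0.094 0.093 0.093 0.098 0.096 0.096 0.094 0.092 0.092 0.089
 0.08  0.08  0.079 0.076 0.076]
4 12 [0.096 0.097 0.094 0.097 0.094 0.096 0.095 0.095 0.09  0.088 0.077 0.077]
5 15 [0.095 0.095 0.094 0.095 0.095 0.098 0.093 0.096 0.093 0.092 0.089 0.083
 0.076 0.079 0.078]
[-0.23666703  0.0932049  -2.58688228] [ 0.68701066 -0.01866083  0.13926983] [-3.14149025e+00  7.52347289e-05 -1.67919868e+00]
```

>>> {"method": "servo_tool", "body": {
  "moves": [
    {"dx": 0, "dy": 0, "dz": 0.03, "roll": 0, "jaw": 0.2},
    {"dx": 0, "dy": 0, "dz": 0.03, "roll": 0, "jaw": 0.2},
    {"dx": -0.0245, "dy": -0.042, "dz": 0, "roll": 0, "jaw": 0.2},
    {"dx": -0.0245, "dy": -0.042, "dz": 0, "roll": 0, "jaw": 0.2},
    {"dx": -0.0245, "dy": -0.042, "dz": 0, "roll": 0, "jaw": 0.2},
    {"dx": -0.0245, "dy": -0.042, "dz": 0, "roll": 0, "jaw": 0.2},
    {"dx": -0.0245, "dy": -0.042, "dz": 0, "roll": 0, "jaw": 0.2},
    {"dx": -0.0245, "dy": -0.042, "dz": 0, "roll": 0, "jaw": 0.2},
    {"dx": -0.025, "dy": -0.042, "dz": 0, "roll": 0, "jaw": 0.2},
    {"dx": 0, "dy": 0, "dz": 0, "roll": 0, "jaw": 0.2}
  ]
}}

```text
t: 14.35
eef_pos: [0.5132, -0.315, 0.1995]
ee_rot: [-3.141, -0.0, -1.683]
force: [0.3, -0.7, -2.5]
width: 0.0276
gripper_force: 45.0
```

>>> {"method": "servo_tool", "body": {
  "moves": [
    {"dx": 0, "dy": 0, "dz": -0.03, "roll": 0, "jaw": 0.2},
    {"dx": 0, "dy": 0, "dz": -0.04, "roll": 0, "jaw": 0.2},
    {"dx": 0, "dy": 0, "dz": -0.04, "roll": 0, "jaw": 0.2},
    {"dx": 0, "dy": 0, "dz": -0.025, "roll": 0, "jaw": 0.2},
    {"dx": 0, "dy": 0, "dz": -0.01, "roll": 0, "jaw": 0.2},
    {"dx": 0, "dy": 0, "dz": 0, "roll": 0, "jaw": 0.2},
    {"dx": 0, "dy": 0, "dz": 0, "roll": 0, "jaw": 0.2},
    {"dx": 0, "dy": 0, "dz": 0, "roll": 0, "jaw": 0.2},
    {"dx": 0, "dy": 0, "dz": 0, "roll": 0, "jaw": 0.2},
    {"dx": 0, "dy": 0, "dz": 0, "roll": 0, "jaw": 0.2}
  ]
}}

```text
t: 15.6
eef_pos: [0.5154, -0.3128, 0.0544]
ee_rot: [-3.141, -0.0, -1.679]
force: [1.3, -0.0, -3.0]
width: 0.0277
gripper_force: 45.0
```

>>> {"method": "servo_tool", "body": {
  "moves": [
    {"dx": 0, "dy": 0, "dz": -0.003, "roll": 0, "jaw": 0.2},
    {"dx": 0, "dy": 0, "dz": -0.002, "roll": 0, "jaw": 0.2},
    {"dx": 0, "dy": 0, "dz": -0.001, "roll": 0, "jaw": 0.2},
    {"dx": 0, "dy": 0, "dz": -0.001, "roll": 0, "jaw": 0.2},
    {"dx": 0, "dy": 0, "dz": -0.0005, "roll": 0, "jaw": 0.2},
    {"dx": 0, "dy": 0, "dz": 0, "roll": 0, "jaw": 0.2},
    {"dx": 0, "dy": 0, "dz": 0, "roll": 0, "jaw": 0.2},
    {"dx": 0, "dy": 0, "dz": 0, "roll": 0, "jaw": 0.2},
    {"dx": 0, "dy": 0, "dz": 0, "roll": 0, "jaw": 0.2},
    {"dx": 0, "dy": 0, "dz": 0, "roll": 0, "jaw": 0.2}
  ]
}}

```text
t: 16.85
eef_pos: [0.5153, -0.3127, 0.0466]
ee_rot: [-3.142, -0.0, -1.679]
force: [0.2, 0.2, -1.1]
width: 0.0275
gripper_force: 45.0
```

>>> {"method": "servo_tool", "body": {
  "moves": [
    {"dx": 0, "dy": 0, "dz": -0.0005, "roll": 0, "jaw": 0.2},
    {"dx": 0, "dy": 0, "dz": -0.0003, "roll": 0, "jaw": 0.2},
    {"dx": 0, "dy": 0, "dz": 0, "roll": 0, "jaw": 0.2},
    {"dx": 0, "dy": 0, "dz": 0, "roll": 0, "jaw": 0.4},
    {"dx": 0, "dy": 0, "dz": 0, "roll": 0, "jaw": 0.6},
    {"dx": 0, "dy": 0, "dz": 0, "roll": 0, "jaw": 0.8},
    {"dx": 0, "dy": 0, "dz": 0, "roll": 0, "jaw": 0.9},
    {"dx": 0, "dy": 0, "dz": 0, "roll": 0, "jaw": 0.9},
    {"dx": 0, "dy": 0, "dz": 0, "roll": 0, "jaw": 0.9},
    {"dx": 0, "dy": 0, "dz": 0, "roll": 0, "jaw": 0.9}
  ]
}}

```text
t: 18.1
eef_pos: [0.5153, -0.3127, 0.0458]
ee_rot: [-3.142, 0.0, -1.679]
force: [-0.5, 0.1, -0.3]
width: 0.0785
gripper_force: 0.0
```

>>> {"method": "servo_tool", "body": {
  "moves": [
    {"dx": 0, "dy": 0, "dz": 0.02, "roll": 0, "jaw": 0.9},
    {"dx": 0, "dy": 0, "dz": 0.04, "roll": 0, "jaw": 0.9},
    {"dx": 0, "dy": 0, "dz": 0.05, "roll": 0, "jaw": 0.9},
    {"dx": 0, "dy": 0, "dz": 0.04, "roll": 0, "jaw": 0.9},
    {"dx": 0.01, "dy": 0.03, "dz": 0, "roll": 0, "jaw": 0.5},
    {"dx": 0.01, "dy": 0.03, "dz": 0, "roll": 0, "jaw": 0.2},
    {"dx": 0.015, "dy": 0.03, "dz": 0, "roll": 0, "jaw": 0},
    {"dx": 0.015, "dy": 0.035, "dz": 0, "roll": 0, "jaw": 0},
    {"dx": 0.008, "dy": 0.04, "dz": 0, "roll": 0, "jaw": 0},
    {"dx": 0, "dy": 0, "dz": 0, "roll": 0, "jaw": 0}
  ]
}}

```text
t: 19.35
eef_pos: [0.5738, -0.1455, 0.1958]
ee_rot: [-3.141, 0.0, -1.676]
force: [0.4, -0.6, -0.2]
width: 0.0244
gripper_force: 0.0
```

```bash
python3 - <<'E'
from h import *
img,X=cloud("wrist"); z=X[...,2]
s=get_state(); print(s["eef_pos"],s["ee_rot"],s["force"],s["width"])
b=(X[...,1]<-.2)&(X[...,1]>-.4)&(X[...,0]>.4)&(X[...,0]<.63)
rep(X,"ptop",(z>.085)&(z<.1)&b)
rep(X,"wall",(z>.013)&(z<.022)&b)
cv2.imwrite("pics/w5.png",img[...,::-1])
for n in("scene","side"):
    img,X=cloud(n); z=X[...,2]; 
    b=(abs(X[...,1]+.098)<.05)&(abs(X[...,0]-.577)<.05)&(img.max(-1)<70)
    rep(X,n+"handle",(z>.066)&(z<.085)&b)
    D=np.load(f"c_{n}.npz"); X=D["X"];z=X[...,2]; b=(abs(X[...,1]+.098)<.05)&(abs(X[...,0]-.577)<.05)&(D["img"].max(-1)<70)
    rep(X,n+"handle0",(z>.066)&(z<.085)&b)
E
```

```text
[ 0.57348918 -0.14655517  0.19577945] [ 3.14157667e+00  2.67469629e-05 -1.67717610e+00] [-0.45540509 -0.30985741 -0.95997174] 0.020036208735370053
ptop none
wall [ 207    0  167   72 1281] [ 0.5238 -0.2656  0.0167] [ 0.5262 -0.2841] [0.0629 0.15  ] 76.1
scenehandle [224 220   5   6  26] [ 0.582  -0.0991  0.0732] [ 0.5807 -0.0989] [0.0101 0.0159] 81.1
scenehandle0 [223 220   7   6  37] [ 0.5811 -0.0999  0.073 ] [ 0.5797 -0.0989] [0.0161 0.0142] 77.5
sidehandle [246 169   6   6  28] [ 0.5755 -0.0933  0.0743] [ 0.5761 -0.0942] [0.0102 0.0165] 67.8
sidehandle0 [247 169   5   6  26] [ 0.5745 -0.0925  0.0753] [ 0.5744 -0.0932] [0.0097 0.0128] 71.9
```

View pics/w5.png

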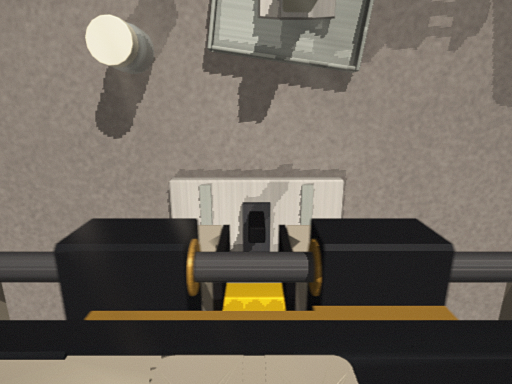

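The wrist view shows the post's top at about (257,225), lined up between the fingers. The tray with the paddle standing in it is at (290,25), and the jar at (110,40) hasn't moved. The handle is at about (0.578, -0.097), so I'll descend behind it with the jaw shut.

>>> {"method": "servo_tool", "body": {
  "moves": [
    {"dx": 0, "dy": 0, "dz": -0.03, "roll": 0, "jaw": 0},
    {"dx": 0, "dy": 0, "dz": -0.04, "roll": 0, "jaw": 0},
    {"dx": 0, "dy": 0, "dz": -0.04, "roll": 0, "jaw": 0},
    {"dx": 0, "dy": 0, "dz": -0.03, "roll": 0, "jaw": 0},
    {"dx": 0, "dy": 0, "dz": -0.01, "roll": 0, "jaw": 0},
    {"dx": 0, "dy": 0, "dz": 0, "roll": 0, "jaw": 0},
    {"dx": 0.0008, "dy": 0.008, "dz": 0, "roll": 0, "jaw": 0},
    {"dx": 0.0008, "dy": 0.008, "dz": 0, "roll": 0, "jaw": 0},
    {"dx": 0, "dy": 0, "dz": 0, "roll": 0, "jaw": 0},
    {"dx": 0, "dy": 0, "dz": 0, "roll": 0, "jaw": 0}
  ]
}}

```text
t: 20.75
eef_pos: [0.5751, -0.1314, 0.0462]
ee_rot: [-3.141, 0.0, -1.679]
force: [0.6, 0.2, 0.1]
width: 0.0002
gripper_force: 0.0
```

>>> {"method": "servo_tool", "body": {
  "moves": [
    {"dx": 0.0008, "dy": 0.008, "dz": 0, "roll": 0, "jaw": 0},
    {"dx": 0.0008, "dy": 0.008, "dz": 0, "roll": 0, "jaw": 0},
    {"dx": 0.001, "dy": 0.01, "dz": 0, "roll": 0, "jaw": 0},
    {"dx": 0.001, "dy": 0.01, "dz": 0, "roll": 0, "jaw": 0},
    {"dx": 0.001, "dy": 0.01, "dz": 0, "roll": 0, "jaw": 0},
    {"dx": 0.001, "dy": 0.01, "dz": 0, "roll": 0, "jaw": 0},
    {"dx": 0.001, "dy": 0.01, "dz": 0, "roll": 0, "jaw": 0},
    {"dx": 0.001, "dy": 0.01, "dz": 0, "roll": 0, "jaw": 0},
    {"dx": 0.001, "dy": 0.01, "dz": 0, "roll": 0, "jaw": 0},
    {"dx": 0.001, "dy": 0.01, "dz": 0, "roll": 0, "jaw": 0}
  ]
}}

```text
t: 22.0
eef_pos: [0.5847, -0.035, 0.0458]
ee_rot: [-3.141, 0.0, -1.679]
force: [3.1, -3.7, -0.1]
width: 0.0006
gripper_force: 1.8
```

>>> {"method": "servo_tool", "body": {
  "moves": [
    {"dx": 0.0008, "dy": 0.008, "dz": 0, "roll": 0, "jaw": 0},
    {"dx": 0.0006, "dy": 0.006, "dz": 0, "roll": 0, "jaw": 0},
    {"dx": 0.0004, "dy": 0.004, "dz": 0, "roll": 0, "jaw": 0},
    {"dx": 0.0004, "dy": 0.004, "dz": 0, "roll": 0, "jaw": 0},
    {"dx": 0.0003, "dy": 0.003, "dz": 0, "roll": 0, "jaw": 0},
    {"dx": 0.0003, "dy": 0.003, "dz": 0, "roll": 0, "jaw": 0},
    {"dx": 0.0002, "dy": 0.002, "dz": 0, "roll": 0, "jaw": 0},
    {"dx": 0.0002, "dy": 0.002, "dz": 0, "roll": 0, "jaw": 0},
    {"dx": 0, "dy": 0, "dz": 0, "roll": 0, "jaw": 0},
    {"dx": 0, "dy": 0, "dz": 0, "roll": 0, "jaw": 0}
  ]
}}

```text
t: 23.25
eef_pos: [0.5873, -0.0067, 0.0459]
ee_rot: [3.14, -0.004, -1.68]
force: [4.1, -19.3, 0.3]
width: 0.0003
gripper_force: 9.2
```

19 N with the TCP 18 mm behind the post's end position matches the stop. Backing off to check.

>>> {"method": "servo_tool", "body": {
  "moves": [
    {"dx": -0.0005, "dy": -0.005, "dz": 0, "roll": 0, "jaw": 0},
    {"dx": -0.001, "dy": -0.01, "dz": 0, "roll": 0, "jaw": 0},
    {"dx": -0.003, "dy": -0.03, "dz": 0, "roll": 0, "jaw": 0},
    {"dx": -0.003, "dy": -0.03, "dz": 0, "roll": 0, "jaw": 0},
    {"dx": 0, "dy": 0, "dz": 0.04, "roll": 0, "jaw": 0},
    {"dx": 0, "dy": 0, "dz": 0.05, "roll": 0, "jaw": 0},
    {"dx": -0.02, "dy": -0.02, "dz": 0.05, "roll": 0, "jaw": 0},
    {"dx": -0.03, "dy": -0.05, "dz": 0.02, "roll": 0, "jaw": 0},
    {"dx": -0.03, "dy": -0.05, "dz": 0, "roll": 0, "jaw": 0},
    {"dx": 0, "dy": 0, "dz": 0, "roll": 0, "jaw": 0}
  ]
}}

```text
t: 24.5
eef_pos: [0.4979, -0.2008, 0.2062]
ee_rot: [-3.141, 0.001, -1.683]
force: [0.0, -0.4, 0.4]
width: 0.0003
gripper_force: 0.0
```

```bash
python3 - <<'E'
from h import *
s=get_state(); print(s["eef_pos"],s["force"])
for n in("scene","side"):
    img,X=cloud(n); z=X[...,2]
    b=(abs(X[...,1]-.012)<.05)&(abs(X[...,0]-.589)<.05)&(img.max(-1)<70)
    rep(X,n+"handle",(z>.066)&(z<.085)&b)
    rep(X,n+"ptop",(z>.085)&(z<.1)&(abs(X[...,1]+.313)<.06)&(abs(X[...,0]-.515)<.06))
    cv2.imwrite(f"pics/{n}6.png",cv2.resize(img[120:290,80:400,::-1] if n=="scene" else img[100:280,130:400,::-1],(800,450)))
E
```

```text
[ 0.4978767  -0.20081575  0.20622589] [ 0.02450183 -0.43411448  0.40698706]
scenehandle [267 218   6   6  32] [0.5927 0.0102 0.0721] [0.5902 0.0104] [0.0127 0.0126] 78.6
sceneptop [131 208  16  10 113] [ 0.5197 -0.3126  0.0901] [ 0.5184 -0.3128] [0.0361 0.0282] 85.2
sidehandle [230 193   6   6  30] [0.586  0.0172 0.074 ] [0.5865 0.0168] [0.0088 0.0144] 84.8
sideptop [283 126  11   9  78] [ 0.5141 -0.3075  0.093 ] [ 0.5151 -0.31  ] [0.0375 0.0272] 85.8
```

View pics/scene6.png

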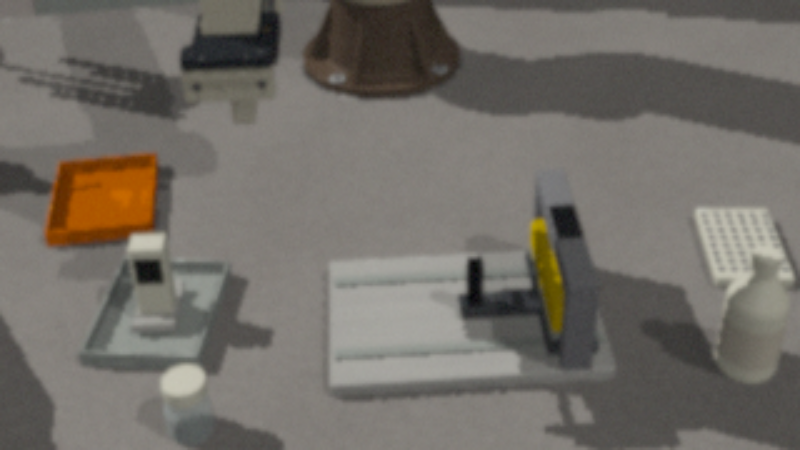

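View pics/side6.png

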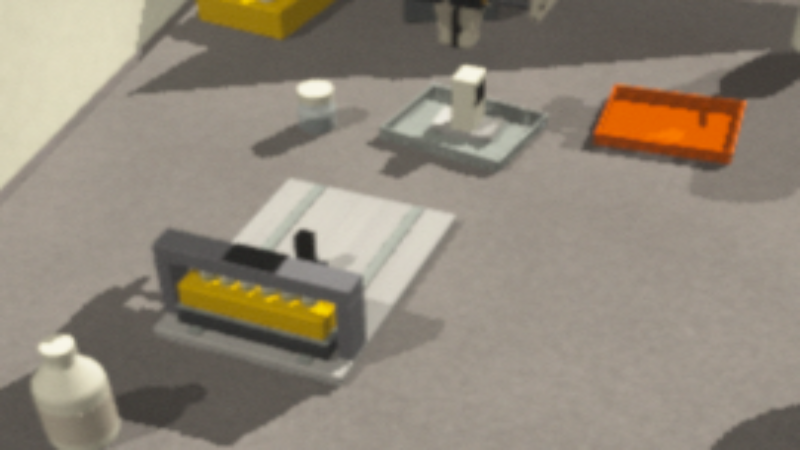

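Both views show the rack under the bridge, around (560,270) and (255,300). The paddle stands in the grey tray at (150,280) and (468,100), the bystanders haven't moved and the arm is clear. The handle sits where the stop should put it. The carriage seems to have started about 10 mm in, because it travelled 110 mm to the stop. Handing in.

```bash
python3 -c "
from station import *
print(job_done())"
```

```text
the job is handed in; nothing more can be done
None
```

I handed in the job at about 25 s of the 64 s allowed, with no verdict returned; by my own checks all six caps are home, the paddle stands released in its tray, and the rack is under the gauge bar against its stop.

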